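# Clear the used plastic off the shaker platform

### The arm

A 6-joint arm with a two-finger parallel gripper is mounted at the origin on the work surface. World frame = base frame: x ahead of the robot, y to its left, z up, the work surface at z = 0. Lengths are in m, angles in rad, forces in N, time in s.
With the tool pointing down it reaches from about 0.3 to 0.875 m from the base axis. Payload 6.4 kg.
Tool frame: the origin (TCP) lies midway between the tips of the shut fingers; the grasp point (between the pads) lies 19 mm behind it; z points along the fingers, y is the line along which they close (so a half turn about z gives the same grasp; the last joint's range is limited). The gripper opens to 85 mm and grips with 20 to 120 N. Pads are 22 mm wide; open, the fingers measure 114 mm over their backs; the gripper's body (76 mm by 85 mm) begins 54 mm behind the grasp point. The pads swing forward as they close: fully open they stand 13 mm farther back than shut.
Start: joints at [-1.515, 0.181, 1.607, -0, 1.354, -0.206], TCP at [0.149, -0.555, 0.231] pointing down, gripper open.
Joint ranges: [-2.99, 2.99], [-0.89, 2.07], [0.3, 2.58], [-1.14, 4.28], [0, 2.63], [-3.12, 3.12]. Speed limits (rad/s): [2.57, 2.57, 3.01, 3.14, 3.14, 3.14].

### API

Orientations are given as a unit quaternion [w, x, y, z].
In Python, from bench import get_obs, camera, hand_in gives the robot as it stands.
- The arm moves only by the tool carry_out, never from a script. Its argument "plan" is a list that holds one entry, the list of rows, each a list of 7 numbers: the shift along the world's x, y, z in m, then the turn, a rotation vector about the world's x, y, z in rad, then the opening, from 0 (shut) to 1 (fully open). In form: [[[x, y, z, rx, ry, rz, hand], ...]]. A call has exactly 5 rows; each row is the pose to reach, as a shift and turn from the pose commanded when the call began; what a row does not reach only later rows make up. A row lasts 1/12 s, in which the tool goes at most 41.7 mm and 7.16 degrees, less where a joint would pass 70% of its speed; a pose out of reach is approached as far as the arm can. A call with a gripper value outside its range is refused whole. The fingers move at their own pace and stop on an object; the grip force is fixed at half the most. Time passes only in rows, so rows that repeat a pose let the fingers close, or fill a call up. It gives the time, the measured TCP pose, the force, the opening and the grip force at its end, in the units of the state.
- get_obs(): the state, without advancing time (a new reading comes with each control period).
- camera(name): name is "side" or "top"; returns a dict with "pixels" (384x512x3 uint8, red, green, blue), "z_map" (384x512 float32, m along the optical axis (not along the pixel's ray), 0 where there is no reading), "camera_matrix" (3x3 intrinsics, pixels), "cam_to_world" (4x4, takes a point from camera to world coordinates). Camera axes: x right, y up, looking along -z (the intrinsics and any distortion apply to the point x, -y, -z); pixel columns grow to the right and rows downward; lengths in m; the calibration is good to about 2 mm. A picture is of the moment at which its call begins.
- hand_in(): hands the job in; it is judged then, once.
The state is a dict: "time_s": time; "q": joint angles; "dq": joint speeds; "joint_efforts": joint torques, N m; "eef_pos": TCP position; "eef_rot": TCP orientation; "wrist_force": force on the tool from outside, world axes, zero at the start; "torque": the same for the moment, N m; "opening": opening from 0.0 (shut) to 1.0 (fully open); "grasp_force": force on a finger pad.
Only numpy, scipy, OpenCV 4.12 (cv2) and the standard library are available. Lean on these libraries where they do the work, as an engineer would, in place of code of your own. Each camera call takes 0.05 s, during which the arm holds its last target. There are 200 camera calls.

### The job

Clear the three pieces of waste off the shaker's platform, the loose screw cap, the used cuvette lying on its side and the rubber stopper, into the open waste tub standing beside the shaker. The closed vial, the closed jar, the well plate and the tip box must stay upright where they stand, and the tub must be left standing in its place.

Things in the scene. Friction and masses are not known exactly. Their poses are not given: they have to be found in the camera images.
- shaker: Orbital shaker fixed to the bench: white housing with a flat, rimless grey platform on top, 260 mm (x) by 320 mm (y), its top face 85 mm above the bench. Origin: on the bench under the platform's centre; z up, own x away from the controls' side. Everything listed below except the tub and the tip box stands on the platform.
- cap: Used loose screw cap, a pale green ribbed disc 37 mm in diameter and 15 mm high, lying flat on the platform. Waste. Origin: centre of its underside, z up.
- cuvette: Used frosted-white plastic cuvette, a square bar 45 mm (own x) by 14 mm by 14 mm, lying on its side on the platform. Waste. Origin: middle of its underside; x along its length, z up.
- stopper: Used black rubber stopper, a slightly tapered plug resting on its narrow end: 25 mm across at the foot, 29 mm at the top, 28 mm high. Waste. Origin: centre of its underside, z up.
- vial: Closed sample vial, upright, 27 mm in diameter (cap 29 mm), 58 mm tall, white with a pale green cap. Stays where it is. Origin: centre of its underside, z up.
- jar: Closed sample jar, upright, squat, 44 mm in diameter, 42 mm tall, amber with a black lid. Stays where it is. Origin: centre of its underside, z up.
- wellplate: Flat white well plate, 85 mm (own x) by 127 mm (own y) by 14 mm high, near the far edge of the platform. Stays where it is. Origin: centre of its underside, z up.
- tub: Waste tub, an open-topped square white plastic box, 160 mm by 160 mm outside (a 5 mm collar runs round the rim), 75 mm high, walls and floor 4 mm, 0.6 kg, loose on the bench right beside the shaker on its left or right; its rim is 10 mm below the platform's top. Origin: centre of its underside on the bench, z up.
- tipbox: Closed pipette tip box, 122 mm (own x) by 87 mm by 65 mm high, blue with a white lid, on the bench at the other side of the shaker. Stays where it is. Origin: centre of its underside, z up.

How it is judged:
At the end, for the whole second after the job is handed in: Cap, cuvette and stopper lie released inside the tub (origins within its walls, under 62 mm above its underside); the tub is at rest, upright within 0.15 rad, not shoved over 60 mm; vial, jar, well plate and tip box are upright within 0.2 rad and within 25 mm of where they were (x of cap in the frame of tub between -0.078 and 0.078 m and y of cap in the frame of tub between -0.078 and 0.078 m and z of cap in the frame of tub between -0.002 and 0.062 m and linear speed of each of cap, cuvette, stopper below 0.25 m/s and x of cuvette in the frame of tub between -0.078 and 0.078 m and y of cuvette in the frame of tub between -0.078 and 0.078 m and z of cuvette in the frame of tub between -0.002 and 0.062 m and x of stopper in the frame of tub between -0.078 and 0.078 m and y of stopper in the frame of tub between -0.078 and 0.078 m and z of stopper in the frame of tub between -0.002 and 0.062 m and angle between tub's own z axis and vertical below 0.15 rad and linear speed of tub below 0.03 m/s and distance of each of vial, jar, wellplate, tipbox from where it was at the start of the episode below 0.025 m and angle between each of vial, jar, wellplate, tipbox's own z axis and vertical below 0.2 rad); the robot touches nothing.
It fails at once if the vial is shifted by more than 25 mm or tipped (distance of vial from where it was at the start of the episode above 0.025 m or angle between vial's own z axis and vertical above 0.35 rad).
It fails at once if the jar is shifted by more than 25 mm or tipped (distance of jar from where it was at the start of the episode above 0.025 m or angle between jar's own z axis and vertical above 0.35 rad).
It fails at once if the well plate is shifted by more than 25 mm or tipped (distance of wellplate from where it was at the start of the episode above 0.025 m or angle between wellplate's own z axis and vertical above 0.35 rad).
It fails at once if the tip box is shifted by more than 25 mm or tipped (distance of tipbox from where it was at the start of the episode above 0.025 m or angle between tipbox's own z axis and vertical above 0.35 rad).
It fails at once if the waste tub is tipped or shoved more than 60 mm (angle between tub's own z axis and vertical above 0.35 rad or distance of tub from where it was at the start of the episode above 0.06 m).
It also fails if it takes over 58 s, if anything falls off the work surface, if the arm or the gripper's body presses on something with over 40 N, if the wrist force passes 120 N, or if a joint passes its speed limit or range.

## Working session

There is one attempt and no reset: what is moved stays moved. The work goes in short steps, Python scripts to look and compute and a tool call to move; the robot and the scene stay as the last step left them, time stands still between calls to the robot, and variables do not carry over. Pictures are saved under pics/ and viewed, at most 10 in all, crops included, and the job is handed in when it is done.

Besides the shell and the picture viewer there is one more tool, called after "Request:" as name(argument=value, ...), one argument or row to a line, values as JSON. carry_out: Moves the arm, as the interface text tells. Its arguments: {"type":"object","properties":{"plan":{"type":"array","items":{"type":"array","items":{"type":"array","items":{"type":"number"}}}}},"required":["plan"]}

```bash
mkdir -p pics
cat > h.py <<'E'
import numpy as np, cv2
from bench import get_obs, camera
def snap(n):
    c=camera(n); return c
def cloud(c):
    z=c["z_map"];K=c["camera_matrix"];T=c["cam_to_world"]
    v,u=np.mgrid[:z.shape[0],:z.shape[1]]
    x=(u-K[0,2])/K[0,0]*z; y=(v-K[1,2])/K[1,1]*z
    P=np.stack([x,-y,-z,np.ones_like(z)],-1)@T.T
    P=P[...,:3]; P[z==0]=np.nan
    return P
E
python3 - <<'E'
from h import *
t=snap("top");s=snap("side")
cv2.imwrite("pics/top.png",cv2.resize(t["pixels"][...,::-1],(800,600)));cv2.imwrite("pics/side.png",cv2.resize(s["pixels"][...,::-1],(800,600)))
np.savez("a.npz",t=cloud(t),s=cloud(s),tp=t["pixels"],sp=s["pixels"])
print(t["cam_to_world"],s["cam_to_world"]);o=get_obs();print(o["eef_pos"],o["eef_rot"],o["time_s"])
P=cloud(t);print(P[::48,::64].round(3).tolist())
E
```

```text
[[-0.09095699  0.97137035 -0.21946862  0.35452557]
 [-0.99585341 -0.08834944  0.02168784  0.02737424]
 [ 0.00167699  0.22053124  0.97537847  1.03224941]
 [ 0.          0.          0.          1.        ]] [[-0.81455657  0.28979641 -0.50250934  0.08254482]
 [-0.57987458 -0.43006866  0.69194394  0.66000005]
 [-0.01559065  0.85501987  0.51836083  0.57814961]
 [ 0.          0.          0.          1.        ]]
[ 0.14880833 -0.55490798  0.23047717] [-7.79084387e-04  9.91446353e-01  1.30512519e-01  6.30299763e-05] 0.1
[[[1.664, 0.975, -0.657], [1.65, 0.715, -0.67], [1.653, 0.456, -0.707], [1.647, 0.185, -0.732], [1.631, -0.094, -0.744], [1.608, -0.374, -0.747], [1.582, -0.655, -0.746], [0.953, -0.452, 0.147]], [[1.502, 1.02, -0.75], [1.474, 0.746, -0.746], [1.453, 0.474, -0.751], [1.426, 0.2, -0.748], [1.399, -0.073, -0.744], [0.949, -0.19, -0.002], [0.925, -0.343, 0.013], [0.893, -0.482, 0.047]], [[0.889, 0.598, 0.001], [0.874, 0.443, 0.002], [0.843, 0.28, 0.038], [0.831, 0.132, 0.033], [0.833, -0.019, 0.002], [0.818, -0.173, 0.002], [0.798, -0.323, 0.016], [0.785, -0.476, 0.015]], [[0.76
[... 213 characters left out ...]
5, 0.443, 0.002], [0.605, 0.279, 0.068], [0.588, 0.14, 0.086], [0.575, 0.005, 0.086], [0.564, -0.131, 0.084], [0.568, -0.291, 0.003], [0.555, -0.438, 0.002]], [[0.537, 0.586, 0.002], [0.524, 0.444, -0.0], [0.511, 0.3, 0.0], [0.486, 0.146, 0.086], [0.474, 0.014, 0.087], [0.462, -0.118, 0.084], [0.458, -0.275, 0.001], [0.446, -0.42, -0.003]], [[0.43, 0.585, -0.002], [0.417, 0.442, 0.004], [0.405, 0.303, -0.0], [0.392, 0.163, -0.001], [0.379, 0.022, 0.001], [0.366, -0.118, 0.002], [0.353, -0.259, 0.001], [0.34, -0.4, -0.001]], [[0.33, 0.533, 0.089], [nan, nan, nan], [0.303, 0.306, 0.0], [0.291, 0.169, 0.002], [0.278, 0.032, -0.003], [0.265, -0.106, -0.0], [nan, nan, nan], [0.24, -0.38, 0.002]]]
```

View pics/top.png

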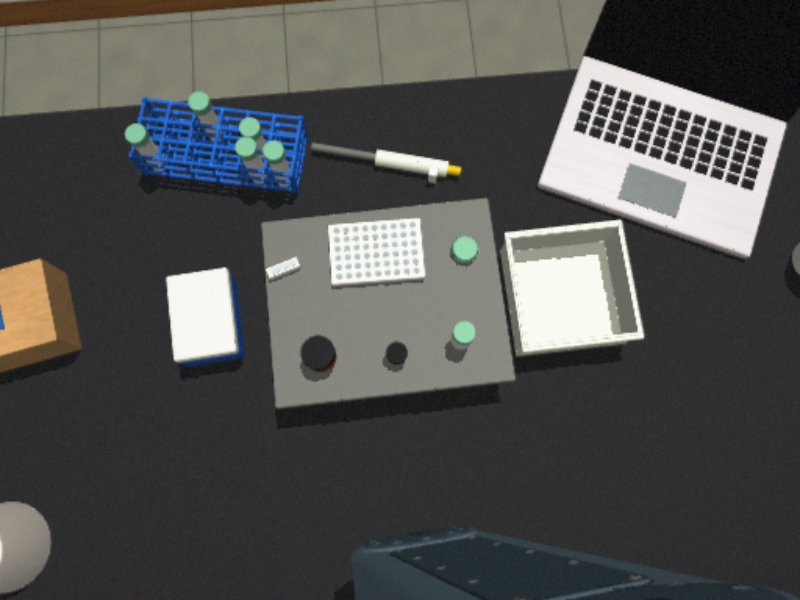

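View pics/side.png

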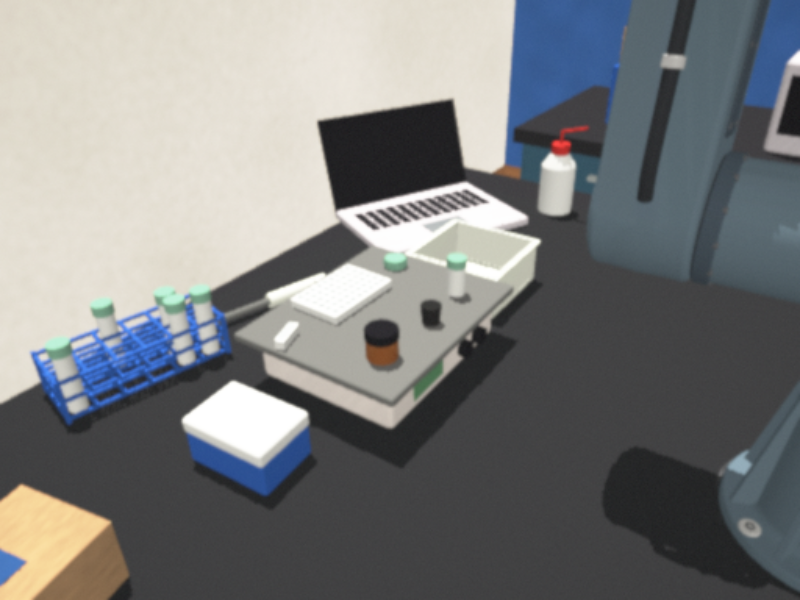

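The top view shows cap (465,250), cuvette (283,268), stopper (397,352), vial (463,335), jar (318,352), plate (377,252), tub (575,290) and tip box (203,315). The side view agrees, with the cuvette alone near the left edge. Next I compute positions.

```bash
cat >> h.py <<'E'
def ray(c,uv,h):
    K=c["camera_matrix"];T=c["cam_to_world"];u,v=uv
    d=T[:3,:3]@np.array([(u-K[0,2])/K[0,0],-(v-K[1,2])/K[1,1],-1]);o=T[:3,3]
    return o+d*(h-o[2])/d[2]
def blobs(c,mask,roi):
    m=np.zeros(mask.shape,np.uint8);a,b,e,f=roi;m[b:f,a:e]=mask[b:f,a:e]
    cs=cv2.findContours(m,0,1)[0];return max(cs,key=cv2.contourArea)
E
cat > m.py <<'E'
from h import *
c=snap("top");hsv=cv2.cvtColor(c["pixels"],cv2.COLOR_RGB2HSV);H,S,V=[hsv[...,i].astype(int) for i in range(3)]
s=.64
def R(a,b,e,f):return [int(k*s) for k in (a,b,e,f)]
green=(H>55)&(H<95)&(S>60);white=(V>130)&(S<60);dark=V<50
for n,m,roi,h in [("cap",green,(440,225,490,275),.1),("vial",green,(440,310,490,349),.143),("stopper",dark,(375,330,420,372),.113),("jar",dark,(290,325,345,380),.127),("cuv",white,(255,245,310,290),.099),("plate",white,(320,210,432,292),.099),("tub",white,(495,210,655,365),.075),("tip",white,(150,260,240,365),.065)]:
    k=blobs(c,m.astype(np.uint8),R(*roi))
    (cx,cy),(w,hh),_=cv2.minAreaRect(k)
    p=ray(c,(cx,cy),h);corners=np.array([ray(c,q,h)[:2] for q in cv2.boxPoints(cv2.minAreaRect(k))])
    print(n,p.round(4),corners.round(3).tolist())
P=cloud(c)
for n,(u,v) in dict(c0=(262,222),c1=(488,199),c2=(514,380),c3=(277,405)).items(): print(n,ray(c,(u*s,v*s),.085).round(3))
E
python3 m.py
```

```text
cap [ 0.6358 -0.0881  0.1   ] [[0.655, -0.073], [0.652, -0.107], [0.617, -0.103], [0.62, -0.069]]
vial [ 0.5125 -0.0695  0.143 ] [[0.528, -0.058], [0.525, -0.084], [0.497, -0.081], [0.5, -0.055]]
stopper [0.4992 0.0169 0.113 ] [[0.512, 0.027], [0.51, 0.005], [0.486, 0.007], [0.488, 0.029]]
jar [0.506  0.1162 0.127 ] [[0.528, 0.136], [0.524, 0.094], [0.484, 0.097], [0.488, 0.138]]
cuv [0.6337 0.1541 0.099 ] [[0.667, 0.182], [0.662, 0.123], [0.601, 0.127], [0.606, 0.185]]
plate [0.646  0.0335 0.099 ] [[0.71, 0.105], [0.696, -0.047], [0.584, -0.036], [0.597, 0.112]]
tub [ 0.5778 -0.2356  0.075 ] [[0.663, -0.149], [0.675, -0.322], [0.496, -0.32], [0.485, -0.153]]
tip [0.5858 0.2799 0.065 ] [[0.648, 0.329], [0.65, 0.24], [0.525, 0.232], [0.523, 0.319]]
c0 [0.704 0.186 0.085]
c1 [ 0.709 -0.131  0.085]
c2 [ 0.454 -0.136  0.085]
c3 [0.449 0.178 0.085]
```

Run:
```python
from h import *
c=snap("top");p=c["pixels"][155:190,165:200];print(p.min(-1)[2:30:2,2:30:2])
m=(c["pixels"].min(-1)>140).astype(np.uint8)
k=blobs(c,m,(165,155,200,190));r=cv2.minAreaRect(k);print(r,ray(c,r[0],.095).round(4))
q=np.array([ray(c,x,.098)[:2] for x in cv2.boxPoints(r)]);e=[q[1]-q[0],q[2]-q[1]];e=max(e,key=np.linalg.norm);print(q.round(3),np.degrees(np.arctan2(e[1],e[0])))
```

```text
[[ 50 125 123 123 122 122 123 126 124 124 121 125 126 124]
 [ 44 120 121 123 123 125 123 126 127 126 126 126 122 126]
 [ 47 117 125 127 126 123 122 121 123 124 126 126 127 127]
 [ 49 113 126 127 123 125 125 124 123 122 122 125 124 124]
 [ 44 108 123 125 120 125 125 125 125 127 239 240 126 126]
 [ 49 108 124 126 126 125 127 181 237 231 227 238 122 125]
 [ 48 100 124 124 125 239 233 227 222 224 223 236 244 125]
 [ 49  80 177 237 230 228 222 224 178 242 230 162 105 124]
 [ 51  59 241 236 224 222 232 246 174 120  91  82 114 125]
 [ 46  47 193 243 177 230 162 107  90  72 112 126 123 126]
 [ 46  33  82 175 124  96  79 116 115 124 127 126 123 126]
 [ 48  26 123  82  71 111 115 126 127 124 125 126 126 127]
 [ 43  43 125 117 124 124 125 124 124 127 127 126 124 127]
 [ 45  45 124 126 124 123 125 125 124 122 125 122 127 125]]
((180.6896514892578, 170.72413635253906), (7.056422233581543, 21.540660858154297), 68.19859313964844) [0.6338 0.1596 0.095 ]
[[0.633 0.183]
 [0.647 0.14 ]
 [0.632 0.135]
 [0.619 0.178]] -72.29412438038496
```

Request:
carry_out(
  plan=[
    [[0.029,0.028,0,0,0,0.12,0.6],[0.058,0.056,0,0,0,0.24,0.6],[0.087,0.084,0,0,0,0.36,0.6],[0.116,0.112,0,0,0,0.48,0.6],[0.145,0.14,0,0,0,0.6,0.6]],
  ],
)

```text
time_s: 0.62
eef_pos: [0.2947, -0.4139, 0.2311]
eef_rot: [-0.0, 0.908, 0.42, 0.0]
wrist_force: [0.9, -0.5, 0.0]
opening: 0.598
grasp_force: 0.0
```

Request:
carry_out(
  plan=[
    [[0.029,0.028,0,0,0,0.12,0.75],[0.058,0.056,0,0,0,0.24,0.75],[0.087,0.084,0,0,0,0.36,0.75],[0.116,0.112,0,0,0,0.48,0.75],[0.145,0.14,0,0,0,0.6,0.75]],
  ],
)

```text
time_s: 1.03
eef_pos: [0.4399, -0.2737, 0.2314]
eef_rot: [0.0, 0.743, 0.67, 0.0]
wrist_force: [1.0, -0.4, -0.1]
opening: 0.748
grasp_force: 0.0
```

Request:
carry_out(
  plan=[
    [[0.029,0.028,0,0,0,0.11,0.75],[0.058,0.056,0,0,0,0.22,0.75],[0.087,0.084,0,0,0,0.33,0.75],[0.116,0.112,0,0,0,0.42,0.75],[0.145,0.14,0,0,0,0.42,0.75]],
  ],
)

```text
time_s: 1.45
eef_pos: [0.5849, -0.1336, 0.2311]
eef_rot: [-0.0, 0.587, 0.81, -0.0]
wrist_force: [-0.1, -0.6, -0.1]
opening: 0.749
grasp_force: 0.0
```

Request:
carry_out(
  plan=[
    [[0.029,0.027,0,0,0,0,0.75],[0.052,0.047,-0.01,0,0,0,0.75],[0.052,0.047,-0.045,0,0,0,0.75],[0.052,0.047,-0.08,0,0,0,0.75],[0.052,0.047,-0.095,0,0,0,0.75]],
  ],
)

```text
time_s: 1.87
eef_pos: [0.6334, -0.0866, 0.1309]
eef_rot: [-0.003, 0.588, 0.809, -0.001]
wrist_force: [-1.0, -0.2, -1.4]
opening: 0.75
grasp_force: 0.0
```

Request:
carry_out(
  plan=[
    [[0.0,-0.001,-0.025,0,0,0,0.75],[0.0,-0.001,-0.04,0,0,0,0.75],[0.0,-0.001,-0.048,0,0,0,0.75],[0.0,-0.001,-0.048,0,0,0,0.75],[0.0,-0.001,-0.048,0,0,0,0.3]],
  ],
)

```text
time_s: 2.28
eef_pos: [0.6359, -0.0895, 0.0884]
eef_rot: [-0.0, 0.589, 0.808, -0.0]
wrist_force: [0.2, 1.0, 1.0]
opening: 0.622
grasp_force: 0.0
```

Request:
carry_out(
  plan=[
    [[0,0,0,0,0,0,0.2],[0,0,0,0,0,0,0.2],[0,0,0,0,0,0,0.2],[0,0,0,0,0,0,0.2],[0,0,0,0,0,0,0.2]],
  ],
)

```text
time_s: 2.7
eef_pos: [0.6372, -0.0899, 0.0905]
eef_rot: [0.002, 0.589, 0.808, 0.001]
wrist_force: [-1.2, 0.9, 6.6]
opening: 0.382
grasp_force: 60.0
```

Request:
carry_out(
  plan=[
    [[0,0,0.02,0,0,0,0.2],[0,0,0.05,0,0,0,0.2],[-0.01,-0.025,0.07,0,0,0,0.2],[-0.025,-0.06,0.08,0,0,0,0.2],[-0.04,-0.095,0.08,0,0,0,0.2]],
  ],
)

```text
time_s: 3.12
eef_pos: [0.5977, -0.1855, 0.1728]
eef_rot: [0.004, 0.588, 0.809, 0.001]
wrist_force: [0.9, -0.4, 0.2]
opening: 0.384
grasp_force: 59.7
```

Request:
carry_out(
  plan=[
    [[-0.01,-0.03,0,0,0,0,0.2],[-0.02,-0.05,-0.015,0,0,0,0.2],[-0.02,-0.05,-0.05,0,0,0,0.2],[-0.02,-0.05,-0.085,0,0,0,0.2],[-0.02,-0.05,-0.11,0,0,0,0.2]],
  ],
)

```text
time_s: 3.53
eef_pos: [0.5747, -0.2347, 0.0563]
eef_rot: [-0.001, 0.59, 0.808, 0.0]
wrist_force: [0.6, 0.1, -0.4]
opening: 0.38
grasp_force: 59.7
```

Request:
carry_out(
  plan=[
    [[0,0,-0.01,0,0,0,0.2],[0,0,-0.015,0,0,0,0.2],[0,0,-0.015,0,0,0,0.7],[0,0,-0.015,0,0,0,0.7],[0,0,-0.015,0,0,0,0.7]],
  ],
)

```text
time_s: 3.95
eef_pos: [0.5775, -0.2352, 0.0456]
eef_rot: [0.002, 0.589, 0.808, 0.0]
wrist_force: [-0.2, 0.3, 0.1]
opening: 0.699
grasp_force: 0.0
```

Request:
carry_out(
  plan=[
    [[0,0,0.03,0,0,0,0.7],[0,0,0.065,0,0,0,0.7],[0,0,0.1,0,0,0,0.7],[0,0,0.135,0,0,0,0.7],[-0.005,0.015,0.157,0,0,0,0.7]],
  ],
)

```text
time_s: 4.37
eef_pos: [0.5733, -0.2224, 0.207]
eef_rot: [0.005, 0.59, 0.808, -0.0]
wrist_force: [0.7, 0.7, 0.5]
opening: 0.699
grasp_force: 0.0
```

Request:
carry_out(
  plan=[
    [[-0.011,0.036,0,0,0,0,0.7],[-0.022,0.072,0,0,0,0,0.7],[-0.033,0.108,0,0,0,0,0.7],[-0.044,0.144,0,0,0,0,0.7],[-0.055,0.18,0,0,0,0,0.7]],
  ],
)

```text
time_s: 4.78
eef_pos: [0.5159, -0.0381, 0.2024]
eef_rot: [0.002, 0.589, 0.808, 0.001]
wrist_force: [1.2, 0.5, 0.8]
opening: 0.702
grasp_force: 0.0
```

Request:
carry_out(
  plan=[
    [[-0.012,0.036,0,0,0,0,0.7],[-0.017,0.056,-0.01,0,0,0,0.7],[-0.017,0.056,-0.035,0,0,0,0.7],[-0.017,0.056,-0.06,0,0,0,0.7],[-0.017,0.056,-0.06,0,0,0,0.7]],
  ],
)

```text
time_s: 5.2
eef_pos: [0.4965, 0.0178, 0.1378]
eef_rot: [-0.002, 0.588, 0.809, -0.001]
wrist_force: [-1.0, -0.0, -0.9]
opening: 0.7
grasp_force: 0.0
```

Run:
```python
from h import *
t=snap("top")["pixels"][100:290,130:440,::-1];cv2.imwrite("pics/b.png",cv2.resize(t,None,fx=2.5,fy=2.5))
print(get_obs()["eef_pos"])
```

```text
[0.49761481 0.01720245 0.13978293]
```

View pics/b.png

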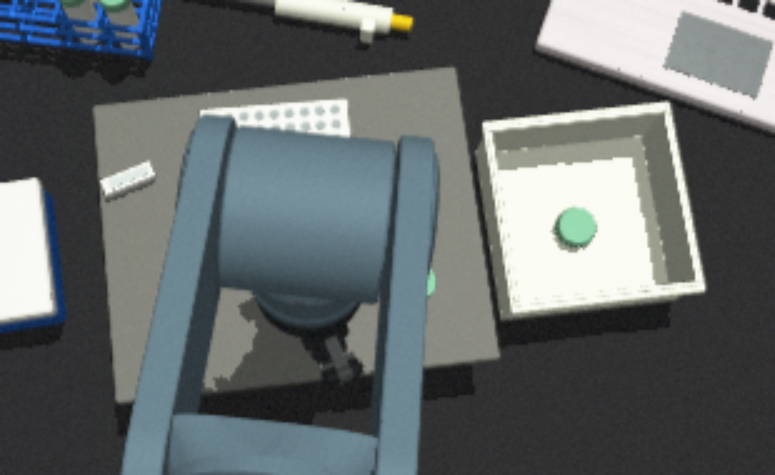

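The cap lies in the tub at crop pixel (577,228) and the vial's cap shows at (430,283). The arm is now above the stopper.

Request:
carry_out(
  plan=[
    [[0.002,0,-0.025,0,0,0,0.7],[0.002,0,-0.04,0,0,0,0.7],[0.002,0,-0.048,0,0,0,0.7],[0.002,0,-0.048,0,0,0,0.7],[0.002,0,-0.048,0,0,0,0.3]],
  ],
)

```text
time_s: 5.67
eef_pos: [0.5018, 0.0162, 0.0937]
eef_rot: [0.001, 0.589, 0.808, 0.0]
wrist_force: [0.0, 0.2, 1.0]
opening: 0.574
grasp_force: 0.0
```

Request:
carry_out(
  plan=[
    [[0,0,0,0,0,0,0.1],[0,0,0,0,0,0,0.1],[0,0,0,0,0,0,0.1],[0,0,0,0,0,0,0.1],[0,0,0,0,0,0,0.1]],
  ],
)

```text
time_s: 6.08
eef_pos: [0.502, 0.0162, 0.0941]
eef_rot: [0.001, 0.589, 0.808, 0.0]
wrist_force: [-1.4, -0.9, 5.4]
opening: 0.301
grasp_force: 58.6
```

Request:
carry_out(
  plan=[
    [[0,0,0.02,0,0,0,0.1],[0,0,0.05,0,0,0,0.1],[0,0,0.085,0,0,0,0.1],[0,0,0.11,0,0,0,0.1],[0,0,0.11,0,0,0,0.1]],
  ],
)

```text
time_s: 6.5
eef_pos: [0.5048, 0.0159, 0.2095]
eef_rot: [0.005, 0.589, 0.808, 0.002]
wrist_force: [1.5, -0.4, -0.0]
opening: 0.298
grasp_force: 59.1
```

Request:
carry_out(
  plan=[
    [[0.009,-0.037,0,0,0,0,0.1],[0.018,-0.074,0,0,0,0,0.1],[0.027,-0.111,0,0,0,0,0.1],[0.036,-0.148,0,0,0,0,0.1],[0.045,-0.185,0,0,0,0,0.1]],
  ],
)

```text
time_s: 6.92
eef_pos: [0.5461, -0.1701, 0.2027]
eef_rot: [0.0, 0.589, 0.808, 0.0]
wrist_force: [1.2, 0.4, 0.3]
opening: 0.303
grasp_force: 59.1
```

Request:
carry_out(
  plan=[
    [[0.009,-0.037,0,0,0,0,0.1],[0.018,-0.074,0,0,0,0,0.1],[0.023,-0.096,-0.02,0,0,0,0.1],[0.023,-0.096,-0.055,0,0,0,0.1],[0.023,-0.096,-0.09,0,0,0,0.1]],
  ],
)

```text
time_s: 7.33
eef_pos: [0.5699, -0.2673, 0.1128]
eef_rot: [0.002, 0.59, 0.807, -0.0]
wrist_force: [-0.2, 0.1, -1.4]
opening: 0.301
grasp_force: 59.1
```

Request:
carry_out(
  plan=[
    [[0,0,-0.03,0,0,0,0.1],[0,0,-0.058,0,0,0,0.1],[0,0,-0.058,0,0,0,0.1],[0,0,-0.058,0,0,0,0.5],[0,0,-0.058,0,0,0,0.5]],
  ],
)

```text
time_s: 7.75
eef_pos: [0.5699, -0.2651, 0.0562]
eef_rot: [0.001, 0.589, 0.808, 0.0]
wrist_force: [0.9, -0.0, 0.7]
opening: 0.502
grasp_force: 0.0
```

Request:
carry_out(
  plan=[
    [[0,0,0,0,0,0,0.5],[0,0,0.03,0,0,0,0.5],[0,0,0.065,0,0,0,0.5],[0,0,0.1,0,0,0,0.5],[0,0,0.135,0,0,0,0.5]],
  ],
)

```text
time_s: 8.17
eef_pos: [0.5695, -0.2647, 0.1935]
eef_rot: [0.002, 0.589, 0.808, 0.0]
wrist_force: [1.9, -0.7, 0.4]
opening: 0.5
grasp_force: 0.0
```

Request:
carry_out(
  plan=[
    [[0.006,0.0385,0,0,0,0,0.5],[0.012,0.077,0,0,0,0,0.5],[0.018,0.1155,0,0,0,0,0.5],[0.024,0.154,0,0,0,0,0.5],[0.03,0.1925,0,0,0,0,0.5]],
  ],
)

```text
time_s: 8.58
eef_pos: [0.5999, -0.0705, 0.1925]
eef_rot: [0.002, 0.589, 0.808, 0.001]
wrist_force: [1.2, 0.4, -0.7]
opening: 0.494
grasp_force: 0.0
```

Request:
carry_out(
  plan=[
    [[0.006,0.0385,0,0,0,0,0.5],[0.012,0.077,0,0,0,0,0.5],[0.018,0.1155,0,0,0,0,0.5],[0.024,0.154,0,0,0,0,0.5],[0.03,0.1925,0,0,0,0,0.5]],
  ],
)

```text
time_s: 9.0
eef_pos: [0.6299, 0.1227, 0.1925]
eef_rot: [0.002, 0.589, 0.808, 0.001]
wrist_force: [1.9, -0.4, 0.3]
opening: 0.503
grasp_force: 0.0
```

Request:
carry_out(
  plan=[
    [[0.004,0.035,0,0,0,0,0.5],[0.004,0.039,-0.02,0,0,0,0.5],[0.004,0.039,-0.04,0,0,0,0.5],[0.004,0.039,-0.05,0,0,0,0.5],[0.004,0.039,-0.05,0,0,0,0.5]],
  ],
)

```text
time_s: 9.42
eef_pos: [0.6316, 0.1597, 0.1381]
eef_rot: [-0.001, 0.589, 0.808, -0.001]
wrist_force: [-0.2, -0.4, -0.6]
opening: 0.503
grasp_force: 0.0
```

Run:
```python
from h import *
t=snap("side")["pixels"][130:300,110:365,::-1];cv2.imwrite("pics/c.png",cv2.resize(t,None,fx=3,fy=3))
o=get_obs();print(o["eef_pos"],o["eef_rot"])
```

```text
[0.63253073 0.15935056 0.13956744] [-2.28022486e-04  5.89142365e-01  8.08029185e-01 -2.40138969e-04]
```

View pics/c.png

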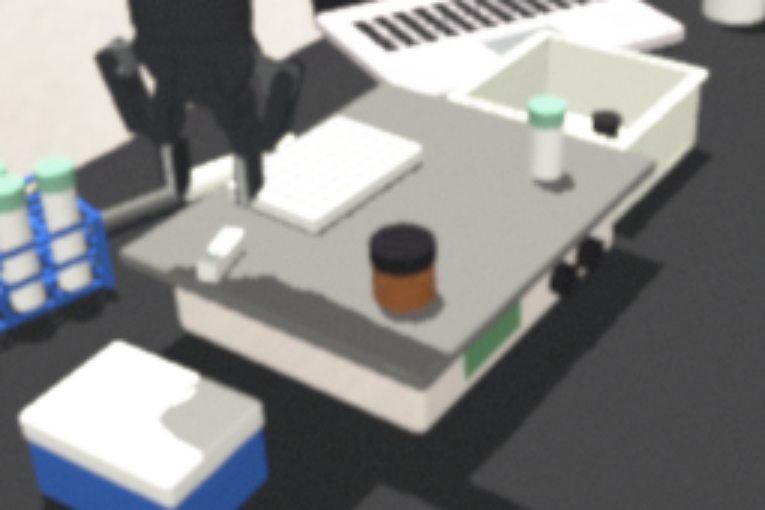

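The fingers stand over the cuvette (220,252). The stopper is in the tub at (605,123), and the jar, vial and plate are untouched.

Request:
carry_out(
  plan=[
    [[0.001,0,-0.025,0,0,0,0.5],[0.001,0,-0.042,0,0,0,0.5],[0.001,0,-0.05,0,0,0,0.5],[0.001,0,-0.05,0,0,0,0.5],[0.001,0,-0.05,0,0,0,0.3]],
  ],
)

```text
time_s: 9.88
eef_pos: [0.6346, 0.1592, 0.0906]
eef_rot: [0.0, 0.589, 0.808, 0.0]
wrist_force: [0.0, 0.9, 0.1]
opening: 0.378
grasp_force: 0.0
```

Request:
carry_out(
  plan=[
    [[0,0,0,0,0,0,0.2],[0,0,0,0,0,0,0.05],[0,0,0,0,0,0,0.05],[0,0,0,0,0,0,0.05],[0,0,0,0,0,0,0.05]],
  ],
)

```text
time_s: 10.3
eef_pos: [0.6353, 0.1595, 0.0916]
eef_rot: [0.001, 0.589, 0.808, 0.001]
wrist_force: [-0.3, -0.8, 6.9]
opening: 0.138
grasp_force: 61.1
```

Request:
carry_out(
  plan=[
    [[0,0,0.01,0,0,0,0.05],[0,0,0.03,0,0,0,0.05],[0,0,0.06,0,0,0,0.05],[0,0,0.09,0,0,0,0.05],[0,0,0.11,0,0,0,0.05]],
  ],
)

```text
time_s: 10.72
eef_pos: [0.6348, 0.1598, 0.2034]
eef_rot: [0.001, 0.589, 0.808, 0.001]
wrist_force: [1.6, 0.0, 0.3]
opening: 0.139
grasp_force: 60.4
```

Request:
carry_out(
  plan=[
    [[-0.0035,-0.0364,0,0,0,0,0.05],[-0.007,-0.0728,0,0,0,0,0.05],[-0.0105,-0.1092,0,0,0,0,0.05],[-0.014,-0.1456,0,0,0,0,0.05],[-0.0175,-0.182,0,0,0,0,0.05]],
  ],
)

```text
time_s: 11.13
eef_pos: [0.616, -0.0237, 0.2003]
eef_rot: [0.0, 0.589, 0.808, 0.0]
wrist_force: [1.0, -0.9, -0.1]
opening: 0.141
grasp_force: 60.4
```

Request:
carry_out(
  plan=[
    [[-0.0035,-0.0364,0,0,0,0,0.05],[-0.007,-0.0728,0,0,0,0,0.05],[-0.0105,-0.1092,0,0,0,0,0.05],[-0.014,-0.1456,0,0,0,0,0.05],[-0.0175,-0.182,0,0,0,0,0.05]],
  ],
)

```text
time_s: 11.55
eef_pos: [0.5985, -0.2061, 0.2003]
eef_rot: [0.0, 0.589, 0.808, 0.0]
wrist_force: [0.3, 0.4, -0.6]
opening: 0.137
grasp_force: 60.4
```

Request:
carry_out(
  plan=[
    [[0,0,-0.03,0,0,0,0.05],[0,0,-0.065,0,0,0,0.05],[0,0,-0.1,0,0,0,0.05],[0,0,-0.135,0,0,0,0.05],[0,0,-0.145,0,0,0,0.05]],
  ],
)

```text
time_s: 11.97
eef_pos: [0.5952, -0.2026, 0.049]
eef_rot: [-0.004, 0.589, 0.808, -0.0]
wrist_force: [-1.9, 0.7, -1.2]
opening: 0.14
grasp_force: 60.4
```

Request:
carry_out(
  plan=[
    [[0,0,0,0,0,0,0.05],[0,0,0,0,0,0,0.35],[0,0,0,0,0,0,0.35],[0,0,0,0,0,0,0.35],[0,0,0.02,0,0,0,0.35]],
  ],
)

```text
time_s: 12.38
eef_pos: [0.5976, -0.2036, 0.0731]
eef_rot: [-0.002, 0.589, 0.808, -0.0]
wrist_force: [0.1, 0.0, -0.5]
opening: 0.353
grasp_force: 0.0
```

Request:
carry_out(
  plan=[
    [[0,0,0.03,0,0,0,0.35],[0,0,0.065,0,0,0,0.35],[0,0,0.1,0,0,0,0.35],[0,0,0.135,0,0,0,0.35],[0,0,0.16,0,0,0,0.35]],
  ],
)

```text
time_s: 12.8
eef_pos: [0.6003, -0.2051, 0.2408]
eef_rot: [0.004, 0.589, 0.808, 0.0]
wrist_force: [0.3, -0.1, -0.0]
opening: 0.35
grasp_force: 0.0
```

Request:
carry_out(
  plan=[
    [[-0.035,0,0,0,0,0,0.35],[-0.07,0,0,0,0,0,0.35],[-0.105,0,0,0,0,0,0.35],[-0.14,-0.01,0,0,0,0,0.35],[-0.175,-0.03,0,0,0,0,0.35]],
  ],
)

```text
time_s: 13.22
eef_pos: [0.423, -0.2332, 0.2363]
eef_rot: [0.002, 0.588, 0.809, 0.0]
wrist_force: [-0.3, -0.8, 0.4]
opening: 0.352
grasp_force: 0.0
```

```bash
python3 m.py
python3 - <<'E'
from h import *
t=snap("top")["pixels"][100:290,100:430,::-1];cv2.imwrite("pics/d.png",cv2.resize(t,None,fx=2.4,fy=2.4))
E
```

```text
Traceback (most recent call last):
  File "m.py", line 7, in <module>
    k=blobs(c,m.astype(np.uint8),R(*roi))
  File "h.py", line 18, in blobs
    cs=cv2.findContours(m,0,1)[0];return max(cs,key=cv2.contourArea)
                                         ~~~^^^^^^^^^^^^^^^^^^^^^^^^
ValueError: max() iterable argument is empty
```

View pics/d.png

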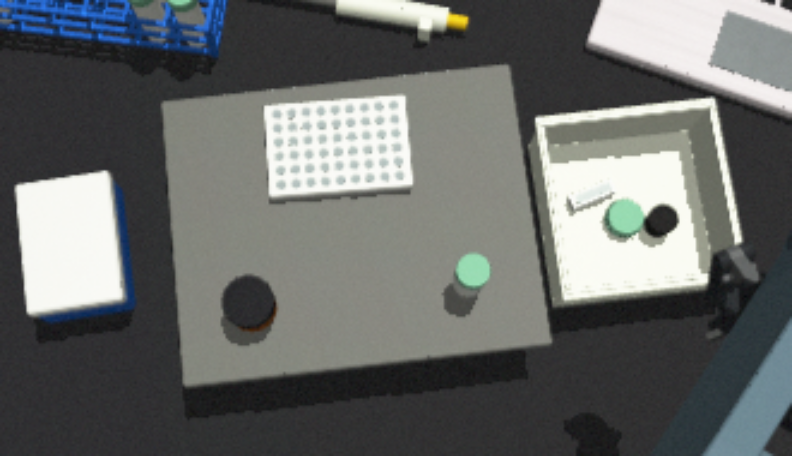

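The tub holds the cuvette (590,193), cap (625,217) and stopper (661,220). The plate, vial, jar, tip box and tub look unmoved, so I am handing in.

```bash
python3 -c "
from bench import hand_in
print(hand_in())"
```

```text
the job is handed in; nothing more can be done
None
```

The job is handed in at about 13 s of the 58 s limit: the last picture shows the cap, cuvette and stopper released in the tub and nothing else visibly moved, but the hand-in returned no verdict.

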